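# Measure the free space beside the carton

## Robot

A 6-joint arm with a two-finger parallel gripper is mounted at the origin on a cart in front of the work surface, level with it; the furniture and walls round the work are solid. World frame = base frame: x ahead of the robot, y to its left, z up, the work surface at z = 0. Lengths are in m, angles in degrees, forces in N, time in s.
With the tool pointing down it reaches from about 0.35 to 0.875 m from the base axis. Payload 4.2 kg.
Tool frame: the origin (TCP) lies between the finger pads; the fingertips stand 8 mm ahead of it and the grasp point (between the pads) lies 11 mm behind it; z points along the fingers, y is the line along which they close (so a half turn about z gives the same grasp; the last joint's range is limited). The gripper opens to 87 mm and grips with 3 to 60 N. Pads are 19 mm wide; open, the fingers measure 117 mm over their backs; the gripper's body (75 mm by 190 mm) begins 51 mm behind the grasp point.
Start: joints at [-62.475, 22.042, 0.453, 0, -68.411, -14.817], TCP at [0.138, -0.61, 0.231] pointing down, gripper open.
Joint ranges: [-179.83, 179.83], [-69.29, 118.12], [-61.27, 80.66], [-181.25, 117.63], [-171.15, -9.14], [-177.46, 177.46]. Speed limits (degrees/s): [159.86, 159.86, 180, 180, 180, 180].

## Interface

Orientations are given as a 3x3 rotation matrix whose columns are the frame's x, y, z axes.
In Python, from station import sense, capture, camera_model, finish_job, find_in gives the robot as it stands. The module is installed in compiled form; this text tells all that it offers.
- The arm moves only by the tool arm_command, never from a script. Its argument "motion" is a list of rows, each a list of 7 numbers: the finger opening in mm, from 0 to 87, then the shift along the tool's x, y, z in mm, then the turn, a rotation vector about the tool's x, y, z in rad. In form: [[jaw, dx, dy, dz, rx, ry, rz], ...]. A call has 1 to 8 rows; each row shifts and turns the commanded pose from where the row before left it, along the tool's axes as they then stand; what a row does not reach is not made up. A row lasts 1/10 s, in which the tool goes at most 50 mm and 8.59 degrees, less where a joint would pass 70% of its speed; a pose out of reach is approached as far as the arm can. A call with a gripper value outside its range is refused whole. The fingers move at their own pace and stop on an object; the grip force is fixed at half the most. Time passes only in rows, so rows that do not move let the fingers close. It gives the time, the measured TCP pose, the force, the opening and the grip force at its end, in the units of the state.
- sense(): the state, without advancing time (a new reading comes with each control period).
- capture(name): name is "scene" or "side" or "wrist"; returns the picture (480x640x3 uint8, red, green, blue); there is no depth.
- camera_model(name): a dict with "fx", "fy", "cx", "cy" (pixels), "k1" (the pictures are not rectified: a ray, as slopes to the right and down, at radius r is drawn at 1 + k1 r^2 times it, then the intrinsics apply), "R" (3x3) and "t" (3): a world point X has camera coordinates R X + t. Camera axes: x right, y down, z forward; pixel columns grow to the right and rows downward; lengths in m; the calibration is good to about 2 mm. A picture is of the moment at which its call begins: read the wrist's pose just before it. camera_model takes no time and is no camera call; for the wrist camera it gives the pose at the moment of the call.
- finish_job(): hands the job in; it is judged then, once.
Trained networks look in the newest picture that a camera, given by its name, has taken for a name from the list of things; names that differ only in an ending like _2 or _b are one class to them, and where a whole thing is asked for, a point or a joint stands for the part that bears it (a point fixed in the world has none). Each returns a list of dicts, best first, with "p" (0 to 1); they miss things now and then, are a little off and sometimes report something else, mostly with a low value. They report only what shows in the picture. A call takes as long as a camera call.
- find_in(target, camera): "location" ([row, column] in pixels, amid what is visible of it).
The state is a dict: "time_s": time; "joints": joint angles; "joint_velocities": joint speeds; "effort": joint torques, N m; "tcp_pos": TCP position; "ee_rot": TCP orientation; "wrist_force": force on the tool from outside, world axes, zero at the start; "moment": the same for the moment, N m; "gripper_width": opening from 0.0 (shut) to 1.0 (fully open); "gripper_force": force on a finger pad.
Only numpy, scipy, OpenCV 4.12 (cv2) and the standard library are available. Lean on these libraries where they do the work, as an engineer would, in place of code of your own. Each camera call takes 0.05 s, during which the arm holds its last target. There are 200 camera calls.

## Task

Measure how much room there is between the left edge of the cabinet top and the kraft carton. Take the tape measure off the receipt book by its lock handle, hook its lip over the cabinet's left edge, draw the case back square to that edge, flat on the cabinet top, until its back comes up against the carton, then push the handle fully down to lock the blade and let go. Do not shift the carton.

Things in the scene. Friction and masses are not known exactly. Their poses are not given: they have to be found in the camera images.
- tape_measure: Grey and black tape measure, case 80 long (x) x 36 wide (y) x 50 mm high, 0.2 kg; origin at the centre of its underside. The steel blade leaves its front along +x at foot level. It starts on a red receipt book (160 x 110 x 14 mm, fixed) with the blade in and its end lip hanging over the book's short end. It is carried by the lock handle on top.
- grip (a point): Middle of the lock handle, a black bar on top of the case, 44 long (the case's x) x 18 thick (y) x 30 mm high; the point is 81 mm above the case's underside while the handle is up, with 17 mm of bar below it and 13 mm above, then a 14 mm gap down to the case's top. Axes as the case's.
- lock (a joint): How far the lock handle is pushed down into the case: 0 up (blade free), 0.008 m fully down (blade locked). It needs about 5 N, stays where it is left, and locks on teeth 5 mm apart, so that the case may shift a few mm as it locks.
- blade (a joint): How far the blade is drawn out of the case, m: 0 fully in, at most 0.18. A spring of 3 to 4 N pulls it back in while the lock is up.
- lip (a point): Lower end of the inner face (looking back at the case) of the blade's downturned lip, 20 wide x 3 mm thick, at mid width; 10 mm below the level of the case's underside. With the blade in it is 52 mm ahead of the case's origin, 12 mm ahead of its front.
- case_back (a point): Foot of the case's rear face, 40 mm behind the case's origin, at mid width.
- edge (a point): A point on the cabinet's left edge, level with the cabinet top (z = 0). The edge is straight along world x; the cabinet's side drops straight down from it, and left of it (+y) is open air. The lip may go over it anywhere opposite the carton.
- carton: Kraft carton, 102 (its x) x 124 (y) x 26 mm high, 0.9 kg, lying flat on the cabinet top; origin at the centre of its underside, its +x side (51 mm from the origin) faces the cabinet's left edge. It is the only brown carton.

How it is judged:
By the outcome, as a careful person would: the job done as asked, in the order asked, and still so for the second after the job is handed in, with the robot touching nothing.
It also fails if it takes over 45 s, if anything falls off the work surface, if the arm or the gripper's body presses on something with over 40 N, if the wrist force passes 120 N, or if a joint passes its speed limit or range.

## Working session

There is one attempt and no reset: what is moved stays moved. The work goes in short steps, Python scripts to look and compute and a tool call to move; the robot and the scene stay as the last step left them, time stands still between calls to the robot, and variables do not carry over. Pictures are saved under pics/ and viewed, at most 10 in all, crops included, and the job is handed in when it is done.

Besides the shell and the picture viewer there is one more tool, called after "Call:" by a JSON object that holds its "op" and its "data", one argument or row to a line. arm_command: Moves the arm, as the interface text tells. Its arguments: {"type":"object","properties":{"motion":{"type":"array"}},"required":["motion"]}

```bash
mkdir -p pics; cat > h.py <<'E'
import numpy as np, cv2
from station import sense, capture, camera_model, finish_job, find_in
def cam(n):
    m=camera_model(n); return {k:(np.array(v) if k in'Rt' else v) for k,v in m.items()}
def ray(m,row,col):
    d=np.array([(col-m['cx'])/m['fx'],(row-m['cy'])/m['fy']]); s=d.copy()
    for _ in range(30): s=d/(1+m['k1']*(s@s))
    return -m['R'].T@m['t'], m['R'].T@np.array([*s,1])
def onz(m,row,col,z):
    o,d=ray(m,row,col); return o+d*(z-o[2])/d[2]
def proj(m,X):
    c=m['R']@np.array(X)+m['t']; s=c[:2]/c[2]; s=s*(1+m['k1']*(s@s))
    return np.array([m['fy']*s[1]+m['cy'],m['fx']*s[0]+m['cx']]).round(1)
def save(n,f,crop=None,k=1):
    im=capture(n)[:,:,::-1]
    if crop: im=im[crop[0]:crop[1],crop[2]:crop[3]]
    cv2.imwrite('pics/'+f,cv2.resize(im,None,fx=k,fy=k))
E
python3 - <<'E'
from h import *
for n in('scene','side'):
    save(n,n+'0.png'); m=cam(n); print(n,(-m['R'].T@m['t']).round(3),m['R'].round(2).tolist())
    for t in('tape_measure','grip','lip','carton'):
        for r in find_in(t,n)[:2]: print(t,r,onz(m,*r['location'],0.03).round(3))
E
```

```text
scene [-0.094  0.513  0.777] [[-0.45, -0.89, -0.0], [-0.61, 0.31, -0.73], [0.65, -0.33, -0.69]]
tape_measure {'location': [239.6, 282.4], 'p': 0.57} [0.616 0.224 0.03 ]
grip {'location': [222.0, 282.4], 'p': 0.7} [0.657 0.205 0.03 ]
lip {'location': [252.1, 250.4], 'p': 0.44} [0.613 0.284 0.03 ]
carton {'location': [246.5, 251.6], 'p': 0.74} [0.625 0.277 0.03 ]
carton {'location': [287.3, 384.1], 'p': 0.67} [0.443 0.124 0.03 ]
side [0.173 0.81  0.58 ] [[-0.88, -0.47, -0.02], [-0.25, 0.5, -0.83], [0.4, -0.73, -0.56]]
tape_measure {'location': [266.7, 260.2], 'p': 0.7} [0.618 0.215 0.03 ]
grip {'location': [247.9, 259.5], 'p': 0.95} [0.651 0.168 0.03 ]
lip {'location': [293.4, 235.0], 'p': 0.45} [0.615 0.294 0.03 ]
carton {'location': [268.6, 371.0], 'p': 0.56} [0.446 0.135 0.03 ]
```

View pics/scene0.png

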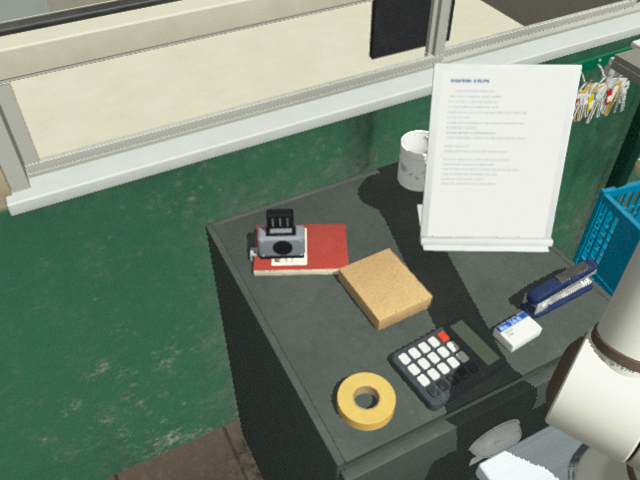

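View pics/side0.png

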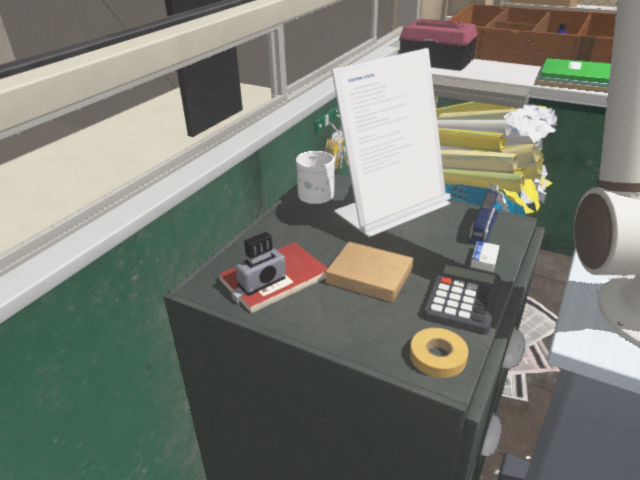

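```bash
python3 - <<'E'
from h import *
save('scene','s1.png',(200,350,205,445),3.3)
save('side','d1.png',(225,345,165,425),3)
E
```

```text
(no output)
```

View pics/s1.png

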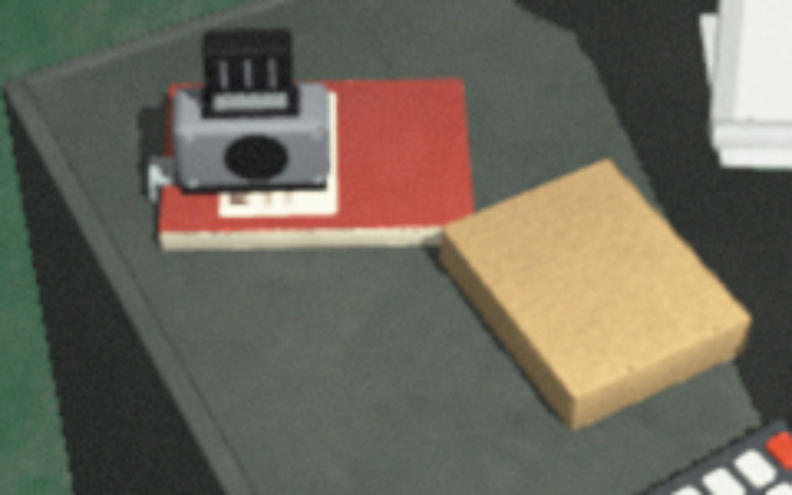

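View pics/d1.png

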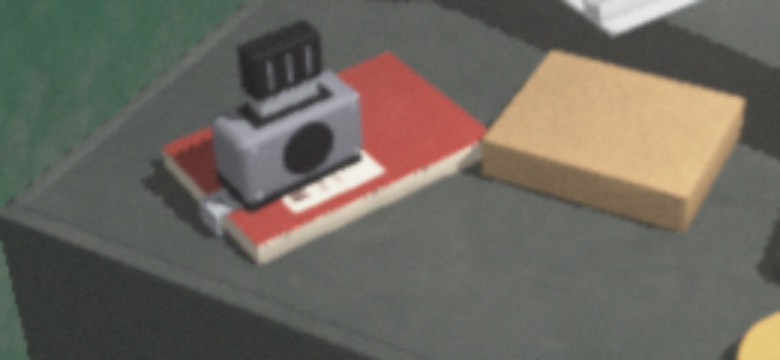

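```bash
python3 - <<'E'
from h import *
S=cam('scene');D=cam('side')
s=lambda x,y:((y+.5)/3.3-.5+200,(x+.5)/3.3-.5+205)
d=lambda x,y:((y+.5)/3-.5+225,(x+.5)/3-.5+165)
def show(n,sp,dp,z):
    print(n)
    for a in sp: print('  S',onz(S,*s(*a),z).round(4)[:2])
    for a in dp: print('  D',onz(D,*d(*a),z).round(4)[:2])
show('cartontop',[(443,235),(608,160),(750,320),(573,398)],[(487,148),(555,50),(743,98),(688,200)],.026)
show('cartonbot',[(441,262),(576,428),(742,352)],[(487,175),(685,229)],0)
show('book',[(170,82),(463,80),(160,236)],[(165,150),(390,53),(487,128),(262,246)],.014)
show('edge',[(8,88),(115,290),(222,492)],[(8,215),(180,287),(350,358)],0)
show('foot',[(175,187),(327,188)],[(250,208),(360,160)],.014)
show('handletop',[(205,32),(290,30)],[(240,42),(300,22),(320,27),(258,50)],.108)
show('handlebot',[(205,112),(292,114)],[(246,95),(322,74)],.078)
E
```

```text
cartontop
  S [0.5107 0.1698]
  S [0.5183 0.0688]
  S [0.395 0.065]
  S [0.3931 0.1649]
  D [0.5085 0.1773]
  D [0.5164 0.0712]
  D [0.3963 0.0672]
  D [0.3906 0.1691]
cartonbot
  S [0.5156 0.1678]
  S [0.3939 0.1608]
  S [0.3967 0.0647]
  D [0.5125 0.1702]
  D [0.393  0.1631]
book
  S [0.6885 0.2435]
  S [0.6169 0.0999]
  S [0.585  0.2924]
  D [0.6818 0.2492]
  D [0.6152 0.1045]
  D [0.5246 0.1466]
  D [0.5841 0.2936]
edge
  S [0.7393 0.3207]
  S [0.5735 0.3228]
  S [0.4365 0.3245]
  D [0.7374 0.3237]
  D [0.6147 0.328 ]
  D [0.5065 0.3316]
foot
  S [0.6134 0.2722]
  S [0.5769 0.2022]
  D [0.6078 0.2703]
  D [0.5757 0.2063]
handletop
  S [0.6178 0.2473]
  S [0.6    0.2093]
  D [0.6187 0.2483]
  D [0.6006 0.2177]
  D [0.5883 0.217 ]
  D [0.6058 0.2503]
handlebot
  S [0.595  0.2591]
  S [0.5741 0.2215]
  D [0.6146 0.2537]
  D [0.5884 0.2186]
```

```bash
cat >> h.py <<'E'
def rel(pos,yaw):
    """shift in tool axes mm + turn about tool z (rad) to reach pos, tool y at yaw deg (mod 180), pointing down"""
    s=sense(); R=np.array(s['ee_rot']); p=np.array(s['tcp_pos'])
    y=np.array([np.cos(np.radians(yaw)),np.sin(np.radians(yaw)),0]); b=R.T@y
    a=-np.arctan2(b[0],b[1])
    for w in(a,a-np.sign(a)*np.pi): print('turn rad',round(w,4),'deg',round(np.degrees(w),1))
    print('shift mm',(R.T@(np.array(pos)-p)*1000).round(1),'tilt',R[:,2].round(4))
E
python3 - <<'E'
from h import *
s=sense(); print({k:np.round(v,4).tolist() for k,v in s.items()})
rel([.604,.232,.16],153)
E
```

```text
{'time_s': 0.6, 'joints': [-62.4734, 22.041, 0.4514, -0.0017, -68.4099, -14.816], 'joint_velocities': [-0.0425, 0.0392, 0.0721, -0.0483, 0.0131, -0.0604], 'effort': [0.0005, -39.0212, 18.7535, 4.2225, 0.0154, -0.0], 'tcp_pos': [0.1375, -0.6097, 0.2305], 'ee_rot': [[-0.9755, -0.22, 0.0], [-0.22, 0.9755, 0.0], [-0.0, -0.0, -1.0]], 'wrist_force': [0.4025, 0.5278, 0.0161], 'moment': [-0.0288, -0.0012, 0.0194], 'gripper_force': 0.0, 'gripper_width': 1.001}
turn rad -0.8777 deg -50.3
turn rad 2.2639 deg 129.7
shift mm [-640.2  718.4   70.6] tilt [ 0.  0. -1.]
```

```bash
python3 - <<'E'
from h import *
S=cam('scene');D=cam('side')
for p in[(250,550),(237,418)]: print(onz(S,*p,0).round(3))
for p in[(228,365),(197,450)]: print(onz(D,*p,0).round(3))
for X in [(.604,.232,.1),(.604,.232,.2),(.75,.2,.0),(.75,.2,.2),(.8,.1,.3)]: print(X,proj(S,X),proj(D,X))
# paper top: triangulate right top corner
def tri(a,b):
    o1,d1=ray(S,*a);o2,d2=ray(D,*b);t=np.linalg.lstsq(np.c_[d1,-d2],o2-o1,rcond=None)[0];return (o1+t[0]*d1+o2+t[1]*d2)/2
print(tri((65,433),(72,335)),tri((66,580),(52,428)), 'sill', tri((207,8),(320,0)))
E
```

```text
[ 0.406 -0.197  0.   ]
[ 0.54  -0.008  0.   ]
[ 0.525 -0.02   0.   ]
[ 0.411 -0.217  0.   ]
(0.604, 0.232, 0.1) [215.2 279.1] [240.  258.5]
(0.604, 0.232, 0.2) [166.3 276. ] [185.1 252.9]
(0.75, 0.2, 0.0) [203.2 265.3] [256.1 207.1]
(0.75, 0.2, 0.2) [113.8 258. ] [158.4 190.5]
(0.8, 0.1, 0.3) [ 33.5 297.2] [ 77.2 196. ]
[ 0.60469867 -0.04163237  0.2977449 ] [ 0.50333147 -0.25028458  0.2930978 ] sill [0.66550839 0.60514293 0.21309305]
```

Call:
{"op": "arm_command", "data": {
  "motion": [
    [87,0,0,-45,0,0,0],
    [87,0,0,-45,0,0,0],
    [87,0,0,-45,0,0,0],
    [87,-25,28,0,0,0,0],
    [87,-25,28,0,0,0,0],
    [87,-25,28,0,0,0,0],
    [87,-25,28,0,0,0,0],
    [87,-25,28,0,0,0,0]
  ]
}}

```text
time_s: 1.4
tcp_pos: [0.229, -0.4442, 0.3657]
ee_rot: [[-0.976, -0.22, 0.0], [-0.22, 0.976, -0.0], [-0.0, -0.0, -1.0]]
wrist_force: [1.1, -0.2, -0.1]
gripper_width: 0.997
gripper_force: 0.0
```

Call:
{"op": "arm_command", "data": {
  "motion": [
    [87,-32,36,0,0,0,0],
    [87,-32,36,0,0,0,0],
    [87,-32,36,0,0,0,0],
    [87,-32,36,0,0,0,0],
    [87,-32,36,0,0,0,0],
    [87,-32,36,0,0,0,0],
    [87,-32,36,0,0,0,0],
    [87,-32,36,0,0,0,0]
  ]
}}

```text
time_s: 2.2
tcp_pos: [0.4153, -0.1064, 0.3661]
ee_rot: [[-0.975, -0.22, 0.002], [-0.22, 0.975, 0.0], [-0.002, -0.0, -1.0]]
wrist_force: [1.3, -0.5, 0.2]
gripper_width: 1.001
gripper_force: 0.0
```

Call:
{"op": "arm_command", "data": {
  "motion": [
    [87,-32,36,0,0,0,0],
    [87,-32,36,0,0,0,0],
    [87,-32,36,0,0,0,0],
    [87,-32,36,0,0,0,0],
    [87,-32,36,0,0,0,0],
    [87,-32,36,0,0,0,0],
    [87,0,0,0,0,0,-0.145],
    [87,0,0,0,0,0,-0.145]
  ]
}}

```text
time_s: 3.0
tcp_pos: [0.5553, 0.1462, 0.3644]
ee_rot: [[-0.868, -0.497, -0.002], [-0.497, 0.868, -0.001], [0.002, 0.0, -1.0]]
wrist_force: [0.0, -0.1, 0.8]
gripper_width: 1.003
gripper_force: 0.0
```

Call:
{"op": "arm_command", "data": {
  "motion": [
    [87,0,0,0,0,0,-0.145],
    [87,0,0,0,0,0,-0.145],
    [87,0,0,0,0,0,-0.145],
    [87,0,0,0,0,0,-0.145],
    [87,0,0,40,0,0,0],
    [87,0,0,40,0,0,0],
    [87,0,0,0,0,0,0]
  ]
}}

```text
time_s: 3.7
tcp_pos: [0.5515, 0.1435, 0.2797]
ee_rot: [[-0.462, -0.887, -0.012], [-0.887, 0.462, -0.004], [0.009, 0.009, -1.0]]
wrist_force: [0.2, -0.6, -0.6]
gripper_width: 0.999
gripper_force: 0.0
```

```bash
python3 - <<'E'
from h import *
save('wrist','w1.png'); m=cam('wrist'); print((-m['R'].T@m['t']).round(3))
for t,z in(('tape_measure',.06),('grip',.108),('lip',.01),('carton',.026)):
    for r in find_in(t,'wrist')[:2]: print(t,r,onz(m,*r['location'],z).round(4))
for X in [(.604,.232,.108),(.6095,.23,.014)]: print(proj(m,X))
rel([.604,.232,.16],153)
E
```

```text
[0.522 0.083 0.437]
tape_measure {'location': [287.0, 313.1], 'p': 0.89} [0.5983 0.2121 0.06  ]
grip {'location': [347.7, 312.2], 'p': 0.9} [0.6164 0.2467 0.108 ]
carton {'location': [131.0, 394.7], 'p': 0.98} [0.4585 0.1167 0.026 ]
[328.6 316.8]
[289.3 312.4]
turn rad -0.0075 deg -0.4
turn rad 3.1341 deg 179.6
shift mm [-98.7  -2.  128.8] tilt [ 0.0049  0.0018 -1.    ]
```

View pics/w1.png

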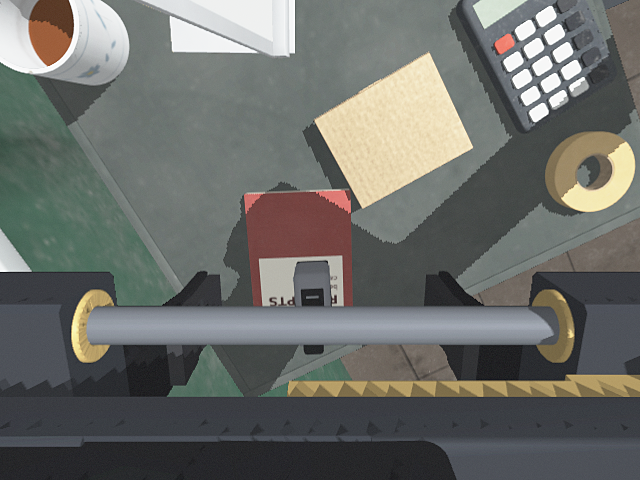

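```bash
python3 - <<'E'
from h import *
m=cam('wrist')
P=lambda c,r,z:onz(m,r,c,z)[:2]
def ang(a,b): v=b-a; return np.degrees(np.arctan2(v[1],v[0])).round(2)
a,b=P(246,193,.014),P(350,190,.014); print('book rear',a,b,ang(a,b))
for n,(a,b) in {'carton':(P(315,120,.026),P(362,208,.026)),'c2':(P(428,53,.026),P(472,147,.026)),'face':(P(362,208,.026),P(472,147,.026))}.items(): print(n,a.round(4),b.round(4),ang(a,b))
print('case rear top',P(296,263,.064),P(329,263,.064),'handle front',P(304,352,.108),P(323,352,.108))
E
```

```text
book rear [0.62710289 0.10573157] [0.5282344 0.1534715] 154.23
carton [0.5278 0.0739] [0.5254 0.174 ] 91.36
c2 [0.4053 0.0693] [0.4012 0.1689] 92.34
face [0.5254 0.174 ] [0.4012 0.1689] -177.66
case rear top [0.60627906 0.18507707] [0.57769773 0.19989698] handle front [0.63096025 0.25215799] [0.61550444 0.26015806]
```

```bash
python3 - <<'E'
from h import *
print(sense()['joint_velocities'])
capture('wrist');m=cam('wrist'); print((-m['R'].T@m['t']).round(4))
for t,z in(('tape_measure',.06),('grip',.108),('carton',.026)):
    for r in find_in(t,'wrist')[:1]: print(t,r,onz(m,*r['location'],z).round(4))
rel([.604,.232,.16],153)
E
```

```text
[-1.10800714e-02 -9.36194025e-02 -5.30508345e-01 -4.78608858e-01
  1.86448598e-01 -1.67168475e-04]
[0.5228 0.0831 0.4411]
tape_measure {'location': [281.4, 315.4], 'p': 0.76} [0.5988 0.212  0.06  ]
grip {'location': [298.4, 318.3], 'p': 0.71} [0.5944 0.2111 0.108 ]
carton {'location': [123.4, 400.3], 'p': 0.71} [0.4547 0.1154 0.026 ]
turn rad -0.0077 deg -0.4
turn rad 3.1339 deg 179.6
shift mm [-99.6  -2.9 127. ] tilt [ 0.0021  0.0011 -1.    ]
```

Call:
{"op": "arm_command", "data": {
  "motion": [
    [87,-33,-1,20,0,0,0],
    [87,-33,-1,30,0,0,0],
    [87,-33,-1,30,0,0,0],
    [87,0,0,30,0,0,0],
    [87,0,0,10,0,0,0],
    [87,0,0,0,0,0,0],
    [87,0,0,0,0,0,0],
    [87,0,0,0,0,0,0]
  ]
}}

```text
time_s: 4.95
tcp_pos: [0.6041, 0.2311, 0.1682]
ee_rot: [[-0.461, -0.887, 0.004], [-0.887, 0.461, 0.002], [-0.004, -0.002, -1.0]]
wrist_force: [0.7, 0.2, 0.6]
gripper_width: 0.999
gripper_force: 0.0
```

```bash
python3 - <<'E'
from h import *
rel([.604,.232,.086],153)
save('side','d2.png',(120,300,160,400),3.3)
im=cv2.imread('pics/d2.png')
E
```

```text
turn rad -0.008 deg -0.5
turn rad 3.1336 deg 179.5
shift mm [-0.4  0.7 82.2] tilt [ 0.0039  0.002  -1.    ]
```

View pics/d2.png

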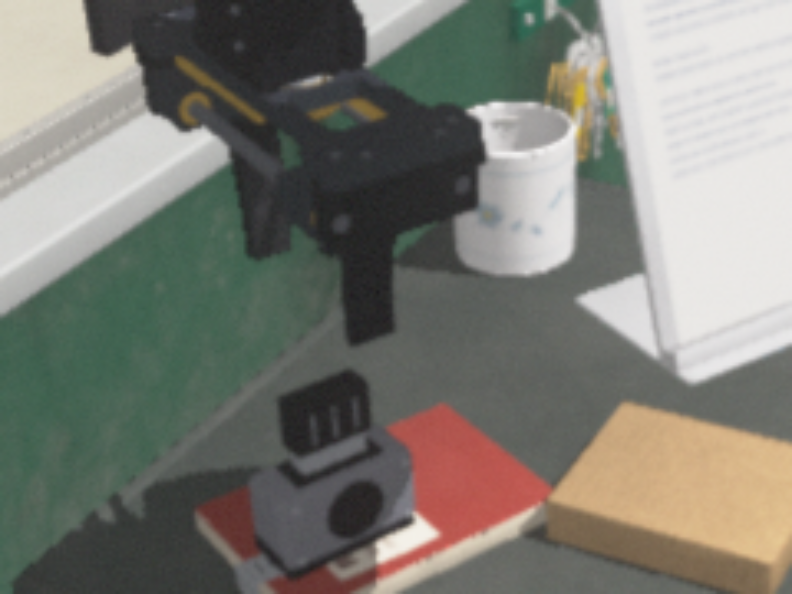

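Call:
{"op": "arm_command", "data": {
  "motion": [
    [87,0,0,25,0,0,0],
    [87,0,0,25,0,0,0],
    [87,0,0,20,0,0,0],
    [87,0,0,8,0,0,0],
    [87,0,0,0,0,0,0],
    [87,0,0,0,0,0,0],
    [87,0,0,0,0,0,0]
  ]
}}

```text
time_s: 5.7
tcp_pos: [0.604, 0.2316, 0.0893]
ee_rot: [[-0.461, -0.888, 0.003], [-0.888, 0.461, 0.002], [-0.003, -0.002, -1.0]]
wrist_force: [-0.5, 0.8, 0.3]
gripper_width: 0.999
gripper_force: 0.0
```

```bash
python3 - <<'E'
from h import *
rel([.604,.232,.086],153);print(sense()['tcp_pos'])
im=capture('side')[:,:,::-1][170:300,170:310]; a=cv2.resize(im,None,fx=2.8,fy=2.8)
im=capture('scene')[:,:,::-1][150:280,220:360]; b=cv2.resize(im,None,fx=2.8,fy=2.8)
cv2.imwrite('pics/c3.png',np.hstack([a,b]))
E
```

```text
turn rad -0.0076 deg -0.4
turn rad 3.134 deg 179.6
shift mm [-0.4  0.2  3.3] tilt [ 0.0028  0.0015 -1.    ]
[0.60402528 0.23156911 0.0893039 ]
```

View pics/c3.png

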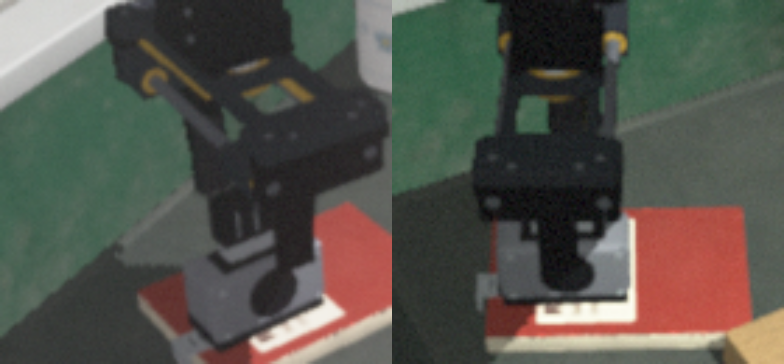

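Call:
{"op": "arm_command", "data": {
  "motion": [
    [87,0,0,3,0,0,0],
    [0,0,0,0,0,0,0],
    [0,0,0,0,0,0,0],
    [0,0,0,0,0,0,0],
    [0,0,0,0,0,0,0],
    [0,0,0,0,0,0,0],
    [0,0,0,0,0,0,0],
    [0,0,0,0,0,0,0]
  ]
}}

```text
time_s: 6.6
tcp_pos: [0.6031, 0.2311, 0.0846]
ee_rot: [[-0.461, -0.887, 0.0], [-0.887, 0.461, 0.0], [-0.0, -0.0, -1.0]]
wrist_force: [0.1, -1.1, 0.5]
gripper_width: 0.446
gripper_force: 0.0
```

Call:
{"op": "arm_command", "data": {
  "motion": [
    [0,0,0,0,0,0,0],
    [0,0,0,0,0,0,0],
    [0,0,0,0,0,0,0],
    [0,0,0,0,0,0,0],
    [0,0,0,0,0,0,0],
    [0,0,0,0,0,0,0],
    [0,0,0,0,0,0,0]
  ]
}}

```text
time_s: 7.3
tcp_pos: [0.6031, 0.2311, 0.0845]
ee_rot: [[-0.461, -0.887, -0.0], [-0.887, 0.461, -0.0], [0.0, 0.0, -1.0]]
wrist_force: [-0.7, 0.1, 0.3]
gripper_width: 0.201
gripper_force: 30.0
```

Call:
{"op": "arm_command", "data": {
  "motion": [
    [0,0,0,-10,0,0,0],
    [0,0,0,-20,0,0,0],
    [0,0,0,-25,0,0,0],
    [0,4,32,0,0,0,0],
    [0,4,32,0,0,0,0],
    [0,4,32,0,0,0,0],
    [0,4,32,0,0,0,0],
    [0,4,32,0,0,0,0]
  ]
}}

```text
time_s: 8.1
tcp_pos: [0.4505, 0.2871, 0.1399]
ee_rot: [[-0.461, -0.887, -0.0], [-0.887, 0.461, -0.0], [0.0, 0.0, -1.0]]
wrist_force: [0.1, 0.3, -2.3]
gripper_width: 0.202
gripper_force: 30.0
```

Call:
{"op": "arm_command", "data": {
  "motion": [
    [0,0,0,0,0,0,-0.12],
    [0,0,0,0,0,0,-0.12],
    [0,0,0,0,0,0,-0.12],
    [0,0,0,0,0,0,-0.12],
    [0,0,0,0,0,0,0],
    [0,0,0,0,0,0,0],
    [0,0,0,0,0,0,0],
    [0,0,0,0,0,0,0]
  ]
}}

```text
time_s: 8.9
tcp_pos: [0.4518, 0.287, 0.1396]
ee_rot: [[-0.0, -1.0, -0.0], [-1.0, 0.0, -0.0], [0.0, 0.0, -1.0]]
wrist_force: [0.4, -0.1, -2.4]
gripper_width: 0.199
gripper_force: 30.0
```

```bash
python3 - <<'E'
from h import *
rel([.452,.287,.0705],180);s=sense();print(s['tcp_pos'],s['gripper_width'],s['wrist_force'])
a=cv2.resize(capture('side')[:,:,::-1][170:370,230:430],None,fx=2,fy=2)
b=cv2.resize(capture('scene')[:,:,::-1][180:380,190:390],None,fx=2,fy=2)
cv2.imwrite('pics/c4.png',np.hstack([a,b]))
E
```

```text
turn rad -0.0001 deg -0.0
turn rad 3.1415 deg 180.0
shift mm [-0.  -0.2 69.1] tilt [-2.e-04 -1.e-04 -1.e+00]
[0.45184085 0.28699429 0.13955615] 0.19948996880677022 [ 0.43514634 -0.05647643 -2.4145328 ]
```

View pics/c4.png

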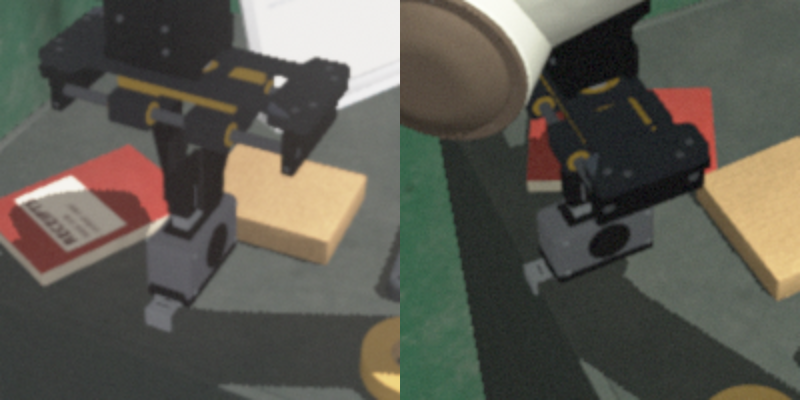

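```bash
python3 - <<'E'
from h import *
S=cam('scene');D=cam('side')
s=lambda x,y:((y+.5)/2-.5+180,(x+.5)/2-.5+190)
d=lambda x,y:((y+.5)/2-.5+170,(x+.5)/2-.5+230)
z=.069
for a in[(157,277),(253,245)]: print('S foot',onz(S,*s(*a),z).round(4))
for a in[(187,305),(236,247)]: print('D foot',onz(D,*d(*a),z).round(4))
yo=.287
for dx in(-.01,.01):
  for X in[(.452+dx,yo+.055,z-.01),(.452+dx,yo+.055,z+.002)]:
    r=proj(S,X)-[180,190]; q=proj(D,X)-[170,230]; print('pred lip front S',2*r[::-1],'D',2*q[::-1])
for n in('scene','side'):
  for t in('lip','case_back'):
    r=find_in(t,n)[:1]; print(n,t,r)
E
```

```text
S foot [0.4406 0.3244 0.069 ]
S foot [0.4358 0.2492 0.069 ]
D foot [0.4367 0.326  0.069 ]
D foot [0.4334 0.254  0.069 ]
pred lip front S [134.2 292.6] D [169.2 327. ]
pred lip front S [133.  282.2] D [168.8 314.2]
pred lip front S [123.6 273.2] D [144.2 317.8]
pred lip front S [122.4 262.8] D [143.6 305.2]
scene lip [{'location': [314.5, 257.3], 'p': 0.44}]
scene case_back [{'location': [295.7, 275.6], 'p': 0.61}]
side lip [{'location': [326.4, 306.6], 'p': 0.66}]
side case_back [{'location': [270.5, 377.0], 'p': 0.55}]
```

Call:
{"op": "arm_command", "data": {
  "motion": [
    [0,-4,0,20,0,0,0],
    [0,0,0,20,0,0,0],
    [0,0,0,12,0,0,0],
    [0,0,0,8,0,0,0],
    [0,0,0,4,0,0,0],
    [0,0,0,0,0,0,0],
    [0,0,0,0,0,0,0],
    [0,0,0,0,0,0,0]
  ]
}}

```text
time_s: 10.0
tcp_pos: [0.4523, 0.2915, 0.0763]
ee_rot: [[0.001, -1.0, 0.001], [-1.0, -0.001, 0.001], [-0.001, -0.001, -1.0]]
wrist_force: [0.1, 0.5, -2.6]
gripper_width: 0.203
gripper_force: 30.0
```

```bash
python3 - <<'E'
from h import *
a=cv2.resize(capture('side')[:,:,::-1][220:370,220:370],None,fx=2.6,fy=2.6)
b=cv2.resize(capture('scene')[:,:,::-1][240:390,200:350],None,fx=2.6,fy=2.6)
cv2.imwrite('pics/c5.png',np.hstack([a,b]))
E
```

```text
(no output)
```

View pics/c5.png

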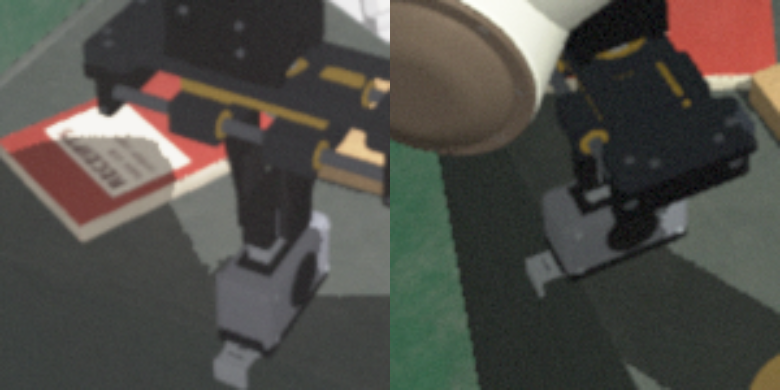

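Call:
{"op": "arm_command", "data": {
  "motion": [
    [0,0,0,3,0,0,0],
    [0,0,0,2,0,0,0],
    [0,0,0,1,0,0,0],
    [0,0,0,0,0,0,0],
    [0,0,0,0,0,0,0]
  ]
}}

```text
time_s: 10.6
tcp_pos: [0.452, 0.2912, 0.0701]
ee_rot: [[0.001, -1.0, 0.0], [-1.0, -0.001, 0.0], [-0.0, -0.0, -1.0]]
wrist_force: [-1.0, 0.0, 5.0]
gripper_width: 0.206
gripper_force: 30.0
```

Call:
{"op": "arm_command", "data": {
  "motion": [
    [0,0,0,-0.6,0,0,0],
    [0,0,0,0,0,0,0],
    [0,0,0,0,0,0,0]
  ]
}}

```text
time_s: 10.9
tcp_pos: [0.452, 0.2912, 0.0701]
ee_rot: [[0.001, -1.0, 0.0], [-1.0, -0.001, 0.0], [-0.0, -0.0, -1.0]]
wrist_force: [-0.9, 0.2, 2.0]
gripper_width: 0.207
gripper_force: 30.0
```

Call:
{"op": "arm_command", "data": {
  "motion": [
    [0,4,0,-0.3,0,0,0],
    [0,6,0,0,0,0,0],
    [0,7,0,0,0,0,0],
    [0,7,0,0,0,0,0],
    [0,6,0,0,0,0,0],
    [0,0,0,0,0,0,0],
    [0,0,0,0,0,0,0]
  ]
}}

```text
time_s: 11.6
tcp_pos: [0.452, 0.2611, 0.0704]
ee_rot: [[0.001, -1.0, 0.0], [-1.0, -0.001, 0.0], [-0.0, -0.0, -1.0]]
wrist_force: [-0.6, 2.7, -3.0]
gripper_width: 0.206
gripper_force: 30.0
```

Call:
{"op": "arm_command", "data": {
  "motion": [
    [0,6,0,0.2,0,0,0],
    [0,8,0,0,0,0,0],
    [0,8,0,0,0,0,0],
    [0,8,0,0,0,0,0],
    [0,7,0,0,0,0,0],
    [0,5,0,0,0,0,0],
    [0,0,0,0,0,0,0],
    [0,0,0,0,0,0,0]
  ]
}}

```text
time_s: 12.4
tcp_pos: [0.4521, 0.219, 0.0704]
ee_rot: [[0.001, -1.0, 0.0], [-1.0, -0.001, 0.0], [-0.0, -0.0, -1.0]]
wrist_force: [0.1, 3.4, -2.6]
gripper_width: 0.206
gripper_force: 30.0
```

```bash
python3 - <<'E'
from h import *
s=sense();print(s['tcp_pos'],s['wrist_force'],s['moment'])
a=cv2.resize(capture('side')[:,:,::-1][200:350,230:430],None,fx=4,fy=4,interpolation=cv2.INTER_CUBIC)[:,:400*2]
cv2.imwrite('pics/c6.png',a)
m=cam('side')
for r in find_in('carton','side')[:1]: print(r)
for X in[(.434,s['tcp_pos'][1]-.04,0),(.434,s['tcp_pos'][1]+.04,0),(.434,s['tcp_pos'][1]+.04+.012,0)]:
    print(4*(proj(m,X)-[200,230])[::-1])
E
```

```text
[0.45208047 0.21896129 0.07035414] [ 0.11595052  3.42707149 -2.61156178] [ 1.15256837  0.05715593 -0.05267987]
{'location': [276.5, 382.7], 'p': 0.65}
[545.6 397.2]
[462.  516.8]
[448.4 536.4]
```

View pics/c6.png

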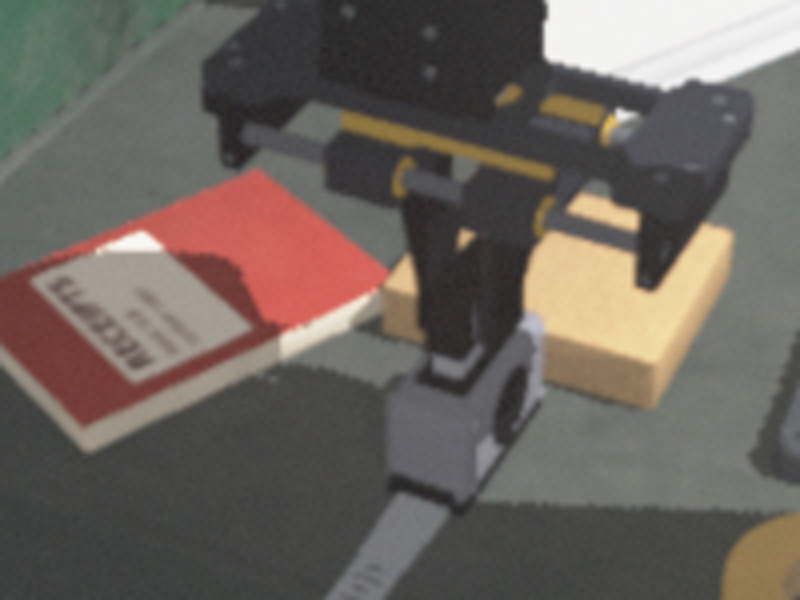

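Call:
{"op": "arm_command", "data": {
  "motion": [
    [0,4,0,0,0,0,0],
    [0,2,0,0,0,0,0],
    [0,1,0,0,0,0,0],
    [0,0,0,0,0,0,0],
    [0,0,0,0,0,0,0]
  ]
}}

```text
time_s: 13.0
tcp_pos: [0.452, 0.2121, 0.0703]
ee_rot: [[0.001, -1.0, 0.0], [-1.0, -0.001, 0.0], [-0.0, -0.0, -1.0]]
wrist_force: [0.4, 4.1, -2.9]
gripper_width: 0.201
gripper_force: 30.0
```

Call:
{"op": "arm_command", "data": {
  "motion": [
    [0,1,0,0,0,0,0],
    [0,0,0,0,0,0,0],
    [0,0,0,0,0,0,0]
  ]
}}

```text
time_s: 13.3
tcp_pos: [0.452, 0.2111, 0.0703]
ee_rot: [[0.001, -1.0, 0.0], [-1.0, -0.001, 0.0], [-0.0, -0.0, -1.0]]
wrist_force: [0.4, 3.4, -2.3]
gripper_width: 0.206
gripper_force: 30.0
```

Call:
{"op": "arm_command", "data": {
  "motion": [
    [0,1,0,0,0,0,0],
    [0,0,0,0,0,0,0],
    [0,0,0,0,0,0,0]
  ]
}}

```text
time_s: 13.6
tcp_pos: [0.452, 0.2101, 0.0703]
ee_rot: [[0.001, -1.0, 0.0], [-1.0, -0.001, 0.0], [-0.0, -0.0, -1.0]]
wrist_force: [1.3, 2.9, -3.7]
gripper_width: 0.205
gripper_force: 30.0
```

```bash
python3 - <<'E'
from h import *
F=[];M=[]
for _ in range(6): capture('side'); s=sense(); F.append(s['wrist_force']); M.append(s['moment'])
print(np.mean(F,0),np.mean(M,0),s['tcp_pos'])
a=cv2.resize(capture('side')[:,:,::-1][250:330,320:440],None,fx=6,fy=6,interpolation=cv2.INTER_CUBIC)
cv2.imwrite('pics/c7.png',a)
E
```

```text
[ 0.53661618  3.89056126 -2.98842963] [ 1.19041148 -0.09987004 -0.0721168 ] [0.45197419 0.21009345 0.07025769]
```

View pics/c7.png

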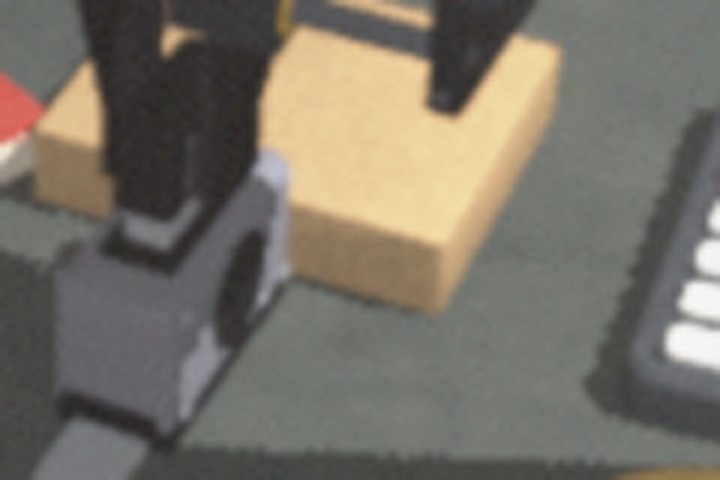

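Call:
{"op": "arm_command", "data": {
  "motion": [
    [0,1,0,0,0,0,0],
    [0,1,0,0,0,0,0],
    [0,0,0,0,0,0,0]
  ]
}}

```text
time_s: 14.25
tcp_pos: [0.4519, 0.2079, 0.0702]
ee_rot: [[0.001, -1.0, -0.0], [-1.0, -0.001, -0.0], [0.0, 0.0, -1.0]]
wrist_force: [0.3, 2.8, -3.9]
gripper_width: 0.206
gripper_force: 30.0
```

```bash
cat > f.py <<'E'
from h import *
F=[];M=[]
for _ in range(8): im=capture('side'); s=sense(); F.append(s['wrist_force']); M.append(s['moment'])
print(np.mean(F,0).round(2),np.mean(M,0).round(3),s['tcp_pos'].round(4) if hasattr(s['tcp_pos'],'round') else s['tcp_pos'])
# carton shift test: patch right part of carton vs reference
p=cv2.GaussianBlur(cv2.cvtColor(im,cv2.COLOR_RGB2GRAY),(0,0),1)[270:310,385:425].astype(np.float32)
import os
if os.path.exists('ref.npy'): print('carton shift px',cv2.phaseCorrelate(np.load('ref.npy'),p,cv2.createHanningWindow((40,40),cv2.CV_32F)))
else: np.save('ref.npy',p)
E
python3 f.py
```

```text
[ 0.47  3.13 -2.98] [ 1.174 -0.077 -0.063] [0.4519 0.2081 0.0702]
```

Call:
{"op": "arm_command", "data": {
  "motion": [
    [0,0.5,0,0,0,0,0],
    [0,0,0,0,0,0,0],
    [0,0,0,0,0,0,0]
  ]
}}

```text
time_s: 14.95
tcp_pos: [0.452, 0.2076, 0.0703]
ee_rot: [[0.001, -1.0, -0.0], [-1.0, -0.001, 0.0], [-0.0, 0.0, -1.0]]
wrist_force: [0.5, 3.6, -3.3]
gripper_width: 0.203
gripper_force: 30.0
```

```bash
python3 f.py
```

```text
[ 0.64  3.31 -2.8 ] [ 1.181 -0.076 -0.063] [0.452  0.2076 0.0703]
carton shift px ((0.046634965861116484, -0.1285731083818824), 1.135373570919037)
```

Call:
{"op": "arm_command", "data": {
  "motion": [
    [0,0.5,0,0,0,0,0],
    [0,0,0,0,0,0,0]
  ]
}}

```text
time_s: 15.55
tcp_pos: [0.452, 0.207, 0.0703]
ee_rot: [[0.001, -1.0, -0.0], [-1.0, -0.001, -0.0], [0.0, 0.0, -1.0]]
wrist_force: [1.2, 3.1, -3.8]
gripper_width: 0.206
gripper_force: 30.0
```

```bash
python3 f.py
```

```text
[ 0.19  3.59 -2.63] [ 1.169 -0.082 -0.078] [0.452  0.2071 0.0703]
carton shift px ((-0.02182000877627388, -0.11248099307501036), 1.0743864291906358)
```

Call:
{"op": "arm_command", "data": {
  "motion": [
    [0,0.5,0,0,0,0,0],
    [0,0,0,0,0,0,0]
  ]
}}

```text
time_s: 16.15
tcp_pos: [0.452, 0.2065, 0.0703]
ee_rot: [[0.001, -1.0, 0.0], [-1.0, -0.001, 0.0], [-0.0, -0.0, -1.0]]
wrist_force: [0.6, 2.5, -3.6]
gripper_width: 0.207
gripper_force: 30.0
```

```bash
python3 f.py
```

```text
[ 0.47  3.38 -2.76] [ 1.181 -0.108 -0.076] [0.452  0.2066 0.0703]
carton shift px ((0.1393971646964829, 0.05172832591476606), 1.0973668402433396)
```

Call:
{"op": "arm_command", "data": {
  "motion": [
    [0,0.5,0,0,0,0,0],
    [0,0,0,0,0,0,0]
  ]
}}

```text
time_s: 16.75
tcp_pos: [0.4519, 0.206, 0.0702]
ee_rot: [[0.001, -1.0, -0.0], [-1.0, -0.001, -0.0], [0.0, 0.0, -1.0]]
wrist_force: [-0.7, 3.2, -3.2]
gripper_width: 0.203
gripper_force: 30.0
```

```bash
python3 f.py
```

```text
[ 0.55  3.26 -2.97] [ 1.178 -0.106 -0.079] [0.452  0.2061 0.0702]
carton shift px ((-0.024518784377573155, -0.0012398593990958773), 1.0180358654260635)
```

Call:
{"op": "arm_command", "data": {
  "motion": [
    [0,0.5,0,0,0,0,0],
    [0,0,0,0,0,0,0]
  ]
}}

```text
time_s: 17.35
tcp_pos: [0.452, 0.2058, 0.0703]
ee_rot: [[0.001, -1.0, 0.0], [-1.0, -0.001, 0.0], [-0.0, -0.0, -1.0]]
wrist_force: [0.3, 4.5, -4.0]
gripper_width: 0.205
gripper_force: 30.0
```

```bash
python3 f.py
```

```text
[ 0.43  4.31 -3.03] [ 1.542  0.007 -0.094] [0.452  0.2057 0.0703]
carton shift px ((0.09400302706639607, 0.06962459369330176), 1.0905034098029136)
```

Call:
{"op": "arm_command", "data": {
  "motion": [
    [0,0,0,2,0,0,0],
    [0,0,0,2,0,0,0],
    [0,0,0,2,0,0,0],
    [0,0,0,1,0,0,0],
    [0,0,0,0,0,0,0],
    [0,0,0,0,0,0,0]
  ]
}}

```text
time_s: 18.35
tcp_pos: [0.4522, 0.2059, 0.064]
ee_rot: [[0.002, -1.0, 0.001], [-1.0, -0.002, 0.0], [-0.0, -0.001, -1.0]]
wrist_force: [-4.0, 4.1, 7.7]
gripper_width: 0.204
gripper_force: 30.0
```

```bash
python3 f.py
```

```text
[-3.26  4.58  7.83] [ 1.524  1.184 -0.102] [0.4522 0.2059 0.064 ]
carton shift px ((-0.06165887953208227, -0.0009373525851223974), 1.0821887004375457)
```

Call:
{"op": "arm_command", "data": {
  "motion": [
    [0,0,0,1,0,0,0],
    [0,0,0,1,0,0,0],
    [0,0,0,0.5,0,0,0],
    [0,0,0,0,0,0,0],
    [0,0,0,0,0,0,0]
  ]
}}

```text
time_s: 19.25
tcp_pos: [0.4527, 0.2064, 0.0634]
ee_rot: [[0.003, -1.0, 0.002], [-1.0, -0.003, 0.001], [-0.001, -0.002, -1.0]]
wrist_force: [-6.6, 5.0, 19.6]
gripper_width: 0.206
gripper_force: 30.0
```

```bash
python3 f.py
```

```text
[-6.79  4.57 19.42] [1.496 2.435 0.023] [0.4527 0.2063 0.0634]
carton shift px ((-0.042282503167740515, 0.09097611903093394), 1.1383271792531013)
```

Call:
{"op": "arm_command", "data": {
  "motion": [
    [0,0,0,0.7,0,0,0],
    [0,0,0,0.6,0,0,0],
    [0,0,0,0,0,0,0],
    [0,0,0,0,0,0,0]
  ]
}}

```text
time_s: 20.05
tcp_pos: [0.453, 0.2066, 0.0632]
ee_rot: [[0.004, -1.0, 0.003], [-1.0, -0.004, 0.001], [-0.001, -0.003, -1.0]]
wrist_force: [-8.1, 3.9, 26.3]
gripper_width: 0.205
gripper_force: 30.0
```

```bash
python3 f.py
```

```text
[-8.9   4.38 26.81] [1.295e+00 3.024e+00 3.000e-03] [0.453  0.2066 0.0632]
carton shift px ((0.00799895819292118, -0.06825134606336292), 1.104732373356819)
```

Call:
{"op": "arm_command", "data": {
  "motion": [
    [0,0,0,-1.5,0,0,0],
    [0,0,0,-1.3,0,0,0],
    [0,0,0,0,0,0,0],
    [0,0,0,0,0,0,0]
  ]
}}

```text
time_s: 20.85
tcp_pos: [0.4528, 0.2067, 0.0634]
ee_rot: [[0.003, -1.0, 0.002], [-1.0, -0.003, 0.002], [-0.002, -0.002, -1.0]]
wrist_force: [-3.7, 6.6, 8.5]
gripper_width: 0.204
gripper_force: 30.0
```

```bash
python3 f.py
```

```text
[-3.38  5.96  8.52] [1.884 1.172 0.055] [0.4528 0.2067 0.0635]
carton shift px ((0.04534545464351325, -0.06062496319592725), 1.1295085370540618)
```

Call:
{"op": "arm_command", "data": {
  "motion": [
    [0,0,0,-1,0,0,0],
    [0,0,0,0,0,0,0],
    [0,0,0,0,0,0,0]
  ]
}}

```text
time_s: 21.55
tcp_pos: [0.4527, 0.2067, 0.0635]
ee_rot: [[0.002, -1.0, 0.002], [-1.0, -0.002, 0.002], [-0.002, -0.002, -1.0]]
wrist_force: [-1.2, 7.1, 0.8]
gripper_width: 0.206
gripper_force: 30.0
```

```bash
python3 f.py
```

```text
[-1.34  6.59  1.94] [2.115 0.588 0.093] [0.4527 0.2067 0.0635]
carton shift px ((0.09662487960584798, 0.12208067830190927), 1.1277638727426529)
```

Call:
{"op": "arm_command", "data": {
  "motion": [
    [10,0,0,0,0,0,0],
    [25,0,0,0,0,0,0],
    [30,0,0,0,0,0,0],
    [30,0,0,0,0,0,0],
    [30,0,0,0,0,0,0]
  ]
}}

```text
time_s: 22.45
tcp_pos: [0.4515, 0.2047, 0.0629]
ee_rot: [[0.001, -1.0, -0.001], [-1.0, -0.001, -0.001], [0.001, 0.001, -1.0]]
wrist_force: [-0.3, 0.6, -0.2]
gripper_width: 0.338
gripper_force: 0.0
```

```bash
python3 f.py; python3 - <<'E'
from h import *
a=cv2.resize(capture('side')[:,:,::-1][230:350,270:420],None,fx=5,fy=5,interpolation=cv2.INTER_CUBIC)
cv2.imwrite('pics/c8.png',a)
E
```

```text
[-0.1   0.01 -0.01] [ 0.034  0.097 -0.002] [0.4519 0.2055 0.0632]
carton shift px ((-0.11415656263979912, 0.05810344611846219), 1.0983559095859527)
```

View pics/c8.png

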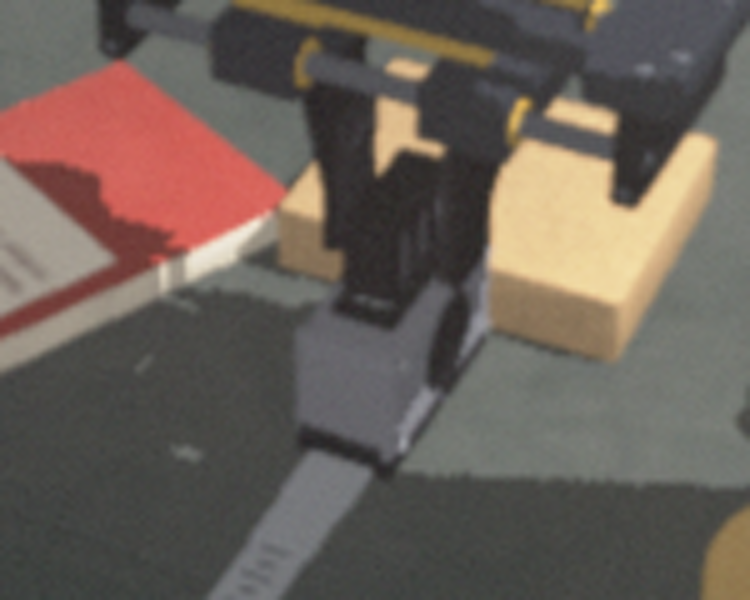

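Call:
{"op": "arm_command", "data": {
  "motion": [
    [30,0,0,-10,0,0,0],
    [30,0,0,-20,0,0,0],
    [30,0,0,-20,0,0,0],
    [0,0,0,0,0,0,0],
    [0,0,0,0,0,0,0],
    [0,0,0,0,0,0,0],
    [0,0,0,0,0,0,0],
    [0,0,0,0,0,0,0]
  ]
}}

```text
time_s: 23.7
tcp_pos: [0.4516, 0.2053, 0.1126]
ee_rot: [[0.001, -1.0, -0.001], [-1.0, -0.001, -0.001], [0.001, 0.001, -1.0]]
wrist_force: [-0.3, 0.1, 0.1]
gripper_width: 0.03
gripper_force: 0.0
```

Call:
{"op": "arm_command", "data": {
  "motion": [
    [0,0,0,6,0,0,0],
    [0,0,0,6,0,0,0],
    [0,0,0,4,0,0,0],
    [0,0,0,1,0,0,0],
    [0,0,0,0,0,0,0],
    [0,0,0,0,0,0,0]
  ]
}}

```text
time_s: 24.3
tcp_pos: [0.4521, 0.2057, 0.0963]
ee_rot: [[0.001, -1.0, 0.0], [-1.0, -0.001, 0.0], [-0.0, -0.0, -1.0]]
wrist_force: [-0.5, -0.1, 0.3]
gripper_width: 0.009
gripper_force: 0.0
```

Call:
{"op": "arm_command", "data": {
  "motion": [
    [0,0,0,1,0,0,0],
    [0,0,0,1,0,0,0],
    [0,0,0,0.5,0,0,0],
    [0,0,0,0,0,0,0],
    [0,0,0,0,0,0,0]
  ]
}}

```text
time_s: 24.8
tcp_pos: [0.4521, 0.2056, 0.094]
ee_rot: [[0.001, -1.0, 0.0], [-1.0, -0.001, 0.0], [-0.0, -0.0, -1.0]]
wrist_force: [-0.3, 0.3, 1.7]
gripper_width: 0.007
gripper_force: 0.9
```

Call:
{"op": "arm_command", "data": {
  "motion": [
    [0,0,0,1,0,0,0],
    [0,0,0,0.5,0,0,0],
    [0,0,0,0,0,0,0],
    [0,0,0,0,0,0,0]
  ]
}}

```text
time_s: 25.2
tcp_pos: [0.4525, 0.2057, 0.0939]
ee_rot: [[0.002, -1.0, 0.002], [-1.0, -0.002, 0.0], [-0.0, -0.002, -1.0]]
wrist_force: [-1.8, -1.8, 9.8]
gripper_width: 0.01
gripper_force: 5.3
```

Rigid stop at the fully-down height: the handle is locked. Retreat.

Call:
{"op": "arm_command", "data": {
  "motion": [
    [0,0,0,-10,0,0,0],
    [0,0,0,-30,0,0,0],
    [0,0,0,-40,0,0,0],
    [0,0,0,-40,0,0,0],
    [0,0,0,0,0,0,0],
    [0,0,0,0,0,0,0]
  ]
}}

```text
time_s: 25.8
tcp_pos: [0.452, 0.2059, 0.2131]
ee_rot: [[0.001, -1.0, 0.001], [-1.0, -0.001, 0.002], [-0.002, -0.001, -1.0]]
wrist_force: [-0.6, -0.4, -1.2]
gripper_width: 0.001
gripper_force: 0.0
```

```bash
python3 - <<'E'
from h import *
im=capture('side'); print(find_in('tape_measure','side')[:1],find_in('carton','side')[:1],find_in('lip','side')[:1])
p=cv2.GaussianBlur(cv2.cvtColor(im,cv2.COLOR_RGB2GRAY),(0,0),1)[270:310,385:425].astype(np.float32)
print(cv2.phaseCorrelate(np.load('ref.npy'),p,cv2.createHanningWindow((40,40),cv2.CV_32F)))
m=cam('side'); print(proj(m,(.452,.206,.04)),proj(m,(.452,.328,-.003)))
print(finish_job())
E
```

```text
[{'location': [302.9, 343.4], 'p': 0.75}] [{'location': [267.0, 378.3], 'p': 0.62}] [{'location': [349.8, 316.4], 'p': 0.77}]
((0.01460626610954563, 0.0028825177828650794), 1.1347450894117355)
[286.6 350. ] [356.  314.2]
the job is handed in; nothing more can be done
None
```

I handed the job in at about 26 s: the tape is hooked over the left edge, its back is against the carton (to within about 1 mm after locking), and its handle is locked fully down. The carton showed no movement in the camera check, the case back is roughly 0.16 m from the edge, and I viewed 12 pictures where the limit was 10.

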